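# Tap the slide fence home against its hidden stop

## Robot

A 6-joint arm with a two-finger parallel gripper is mounted at the origin on the work surface. World frame = base frame: x ahead of the robot, y to its left, z up, the work surface at z = 0. Lengths are in m, angles in rad, forces in N, time in s.
With the tool pointing down it reaches from about 0.225 to 0.875 m from the base axis. Payload 3.4 kg.
Tool frame: the origin (TCP) lies at the very end of the fingers, on their centre line; the grasp point (between the pads) lies 19 mm behind it; z points along the fingers, y is the direction in which the jaws open and shut (so a half turn about z gives the same grasp; the last joint's range is limited). The gripper opens to 85 mm and grips with 20 to 120 N. Pads are 22 mm wide; open, the fingers measure 114 mm over their backs; the gripper's body (76 mm by 85 mm) begins 54 mm behind the grasp point. The pads swing forward as they close: fully open they stand 13 mm farther back than shut.
Start: joints at [-1.383, 0.276, 1.505, -0, 1.361, -0.121], TCP at [0.175, -0.548, 0.2] pointing down, gripper open.
Joint ranges: [-2.89, 2.89], [-0.75, 2.08], [0.22, 2.7], [-1.18, 4.32], [0.11, 2.71], [-2.7, 2.7]. Speed limits (rad/s): [2.57, 2.57, 3.14, 3.14, 3.14, 3.14].

## Interface

Orientations are given as a unit quaternion [w, x, y, z].
In Python, from rig import manip, eyes gives the robot as it stands. The module is installed in compiled form; this text tells all that it offers.
- The arm moves only by the tool servo_tool, never from a script. Its argument "deltas" is one flat list of numbers, 6 for each row, row after row: the shift along the tool's x, y, z in cm, then the turn, a rotation vector about the tool's x, y, z in degrees. A call has 1 to 20 rows; each row shifts and turns the pose as measured when the row begins, along the tool's axes as they then stand; what a row does not reach is not made up. A row lasts 1/10 s, in which the tool goes at most 50 mm and 8.59 degrees, less where a joint would pass 70% of its speed; a pose out of reach is approached as far as the arm can. A call with a gripper value outside its range is refused whole. "jaw" is the finger opening in cm, from 0 to 8.54, set as the call begins (left out, the last holds). The fingers move at their own pace and stop on an object; "grip_force" is the grip in N (left out, the last holds). Time passes only in rows, so rows that do not move let the fingers close. It gives the time, the measured TCP pose, the force and the opening at its end, in the units of the state.
- manip.get_state(): the state, without advancing time (a new reading comes with each control period).
- eyes.get_image(name): name is "scene" or "top"; returns (picture, depth): 400x640x3 uint8, red, green, blue; 400x640 float32, m along the optical axis (not along the pixel's ray), 0 where there is no reading.
- eyes.get_calibration(name): a dict with "camera_matrix" (3x3 intrinsics, pixels), "rvec" (rotation vector, rad) and "tvec" (3), from world to camera coordinates, as OpenCV has them. Camera axes: x right, y down, z forward; pixel columns grow to the right and rows downward; lengths in m; the calibration is good to about 2 mm. A picture is of the moment at which its call begins. get_calibration takes no time and is no camera call.
- manip.sign_off(): hands the job in, once; it reports no verdict.
The state is a dict: "clock": time; "qpos": joint angles; "qd": joint speeds; "effort": joint torques, N m; "position": TCP position; "ee_rot": TCP orientation; "contact_force": force on the tool from outside, world axes, zero at the start; "moment": the same for the moment, N m; "width": finger opening in m.
Only numpy, scipy, OpenCV 4.12 (cv2) and the standard library are available. Lean on these libraries where they do the work, as an engineer would, in place of code of your own. Each camera call takes 0.05 s, during which the arm holds its last target.

## Task

Pick up the beech tapping block from the cork mat and use it to nudge the slide fence along its trough, in small gentle pushes, into the plywood hood until it rests against the sprung stop hidden inside, stopping as soon as you feel it: never ram it. Leave the fence resting against the stop, stand the tapping block back on the middle of the cork mat, and leave everything else on the bench where it is.

Things in the scene. Friction and masses are not known exactly. Their poses are not given: they have to be found in the camera images.
- jig: Jig fixed to the bench: plywood base 440 x 120 x 12 mm with a wooden rail along each long side (rail tops 24 mm above the bench), making a trough 76 mm wide with its floor 12 mm above the bench. Origin: bench level, on the trough's centre line; x runs along the trough to the hood. Base from x = -200 (open tail) to +240 mm; hood mouth at x = +60.
- hood: Plywood hood over the jig's far end, 180 long, 120 wide, top 92 mm above the bench. Origin: bench level, under the middle of its mouth; x points inwards. Unseen inside: a rubber-faced sprung stop, its face 60 to 120 mm in from the mouth, differently each time. It yields 1.5 N per mm for 6 mm, then is solid; over 18 N damages it.
- fence: Slide fence, loose in the trough, about 0.6 kg: aluminium plate 180 x 74 x 10 mm with a wooden bar 180 x 32 x 34 on its middle line (44 high). Origin: centre of its underside; x along it, to the hood. Sliding it takes a steady 1.5 to 6 N; once it meets the stop the push force climbs above that drag. Pushed 3 N past the drag on the stop, it stays against it when let go.
- fence_tail (a point): Centre of the fence's flat rear end face (the end away from the hood), 22 mm above the trough floor: the face to push, in the direction of the fence's x.
- mat: Cork mat fixed on the bench, 170 x 110 x 4 mm. Origin: centre of its underside; x along its length.
- tapper_mid (a point): Centre (half-way up) of the tapping block, a loose beech block of about 0.16 kg: foot 100 x 45 x 28 mm (x, y, z) with a grip rib 60 x 22 x 36 mm on top, 64 mm high in all. This point is 32 mm above its underside; x along its length. Grasp the rib across its 22 mm width (y); either flat 45 mm wide end of the foot pushes. It stands on the cork mat.
- glue: Bystander: white glue bottle, 64 mm across, 170 tall. Origin under its middle.
- tin: Bystander: steel tin, 90 mm across, 100 tall. Origin under its middle.
- offcut: Bystander: wood offcut 110 x 50 x 30 mm. Origin under its middle.
- sandblock: Bystander: cork sanding block 90 x 55 x 35 mm. Origin under its middle.
- driver: Bystander: screwdriver lying on the bench, about 200 mm long along its x, handle to -x. Origin under its middle.

How it is judged:
On the way, in this order (a step that is already met when the one before it is completed fails the run):
1. the tapping block is lifted off the mat (height (world z) of tapper_mid above 0.043 m), for 0.1 s.
2. the tapping block touches the fence (contact force between tapper and fence above 0.5 N).
3. the fence presses on the hidden stop (contact force between fence and hood above 0.4 N), for 0.3 s.
At the end, for the whole second after the job is handed in: The fence lies flat in the trough (within 0.06 rad of its line) at rest and still presses on the stop in the hood with more than 0.3 N; the tapping block stands upright on the cork mat, its middle within 40 mm of the mat's centre, released (contact force between fence and hood above 0.3 N and angle between the x axis of fence and the x axis of jig, either way round below 0.06 rad and angle between fence's own z axis and vertical below 0.05 rad and horizontal distance between tapper_mid and mat below 0.04 m and height (world z) of tapper_mid below 0.042 m and angle between tapper_mid's own z axis and vertical below 0.08 rad and linear speed of fence below 0.01 m/s and contact force between tapper and mat above 0.3 N); the robot touches nothing.
It fails at once if the stop is rammed: more than 18 N between the fence and the stop (contact force between fence and hood above 18 N).
It fails at once if the fence is struck or flung: faster than 0.25 m/s (linear speed of fence above 0.25 m/s).
It fails at once if the robot touches the fence itself instead of using the tapping block (contact force between any of the fingers, the arm and fence above 1 N).
It fails at once if a bystander is moved more than 30 mm (distance of any of glue, tin, offcut, sandblock, driver from where it was at the start of the episode above 0.03 m).
It also fails if it takes over 72 s, if anything falls off the work surface, if the arm or the gripper's body presses on something with over 40 N, if the wrist force passes 120 N, or if a joint passes its speed limit or range.

## Working session

There is one attempt and no reset: what is moved stays moved. The work goes in short steps, Python scripts to look and compute and a tool call to move; the robot and the scene stay as the last step left them, time stands still between calls to the robot, and variables do not carry over. Pictures are saved under pics/ and viewed, and the job is handed in when it is done.

Besides the shell and the picture viewer there is one more tool, called after ">>>" as name(argument=value, ...) on one line, values as JSON. servo_tool: Moves the arm, as the interface text tells. Its arguments: {"type":"object","properties":{"deltas":{"type":"array","items":{"type":"number"}},"jaw":{"type":"number"},"grip_force":{"type":"number"}},"required":["deltas"]}

```bash
mkdir -p pics
python3 - <<'E'
from rig import manip, eyes
import cv2, numpy as np
for n in ("scene","top"):
    im,d=eyes.get_image(n); cv2.imwrite(f"pics/{n}0.png",im[:,:,::-1]); np.savez(f"{n}0.npz",im=im,d=d)
    c=eyes.get_calibration(n); print(n,c)
print(manip.get_state())
E
```

```text
scene {'camera_matrix': array([[460.39521635,   0.        , 318.28841531],
       [  0.        , 460.39521635, 204.81025906],
       [  0.        ,   0.        ,   1.        ]]), 'rvec': array([ 1.29949472,  2.47691398, -0.73706811]), 'tvec': array([ 0.32710091, -0.39979732,  1.66144619])}
top {'camera_matrix': array([[370.38411989,   0.        , 320.13232974],
       [  0.        , 370.38411989, 198.96862775],
       [  0.        ,   0.        ,   1.        ]]), 'rvec': array([ 2.08138858, -2.14734021,  0.22586062]), 'tvec': array([0.0133608 , 0.58524863, 0.90900579])}
{'clock': 0.1, 'qpos': array([-1.38301223e+00,  2.76515420e-01,  1.50599876e+00,  1.17157695e-05,
        1.36071952e+00, -1.20998576e-01]), 'qd': array([-5.58419365e-04,  3.59760743e-05, -3.68375393e-03,  4.73808579e-04,
       -1.06378828e-03,  2.26094815e-03]), 'effort': array([ 1.52396195e-03, -4.17701375e+01, -2.46404064e+01, -1.72638161e-04,
        5.74317004e-03, -1.76023526e-06]), 'position': array([ 0.17464326, -0.54728537,  0.19943868]), 'ee_rot': array([-8.20260476e-04,  9.88105169e-01,  1.53777441e-01, -2.16696582e-05]), 'contact_force': array([0.02069459, 0.32359472, 0.34294116]), 'moment': array([-0.0177321 , -0.03149633,  0.00900938]), 'width': 0.08528554612991071}
```

View pics/top0.png

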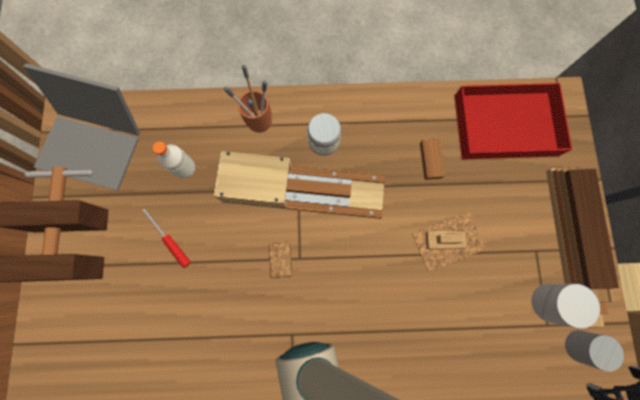

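View pics/scene0.png

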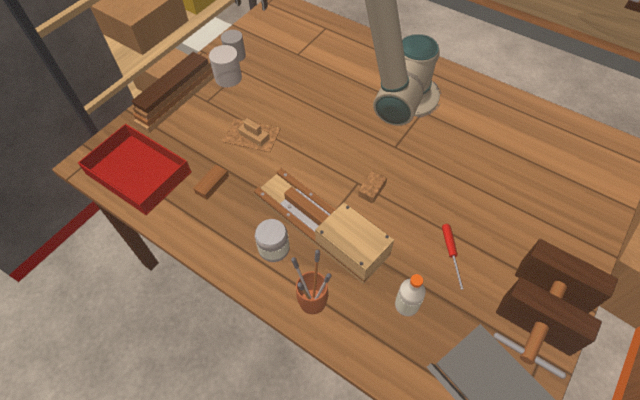

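The top view shows the mat with the tapper around (447,240), the jig from (217,175) (hood) to (383,195) (tail), and the fence tail near (351,190). I'll enlarge both views and turn depth into world coordinates.

```bash
cat > h.py <<'E'
import numpy as np, cv2
from rig import manip, eyes
def cloud(n,d):
    c=eyes.get_calibration(n);K=c['camera_matrix'];R=cv2.Rodrigues(c['rvec'])[0];t=c['tvec'].ravel()
    v,u=np.mgrid[0:400,0:640]
    P=np.stack([(u-K[0,2])/K[0,0]*d,(v-K[1,2])/K[1,1]*d,d],-1)
    return (P-t)@R
def proj(n,p):
    c=eyes.get_calibration(n)
    return cv2.projectPoints(np.float64(p).reshape(-1,1,3),c['rvec'],c['tvec'],c['camera_matrix'],None)[0][:,0]
def ontoz(n,uv,z):
    c=eyes.get_calibration(n);K=c['camera_matrix'];R=cv2.Rodrigues(c['rvec'])[0];t=c['tvec'].ravel()
    C=-R.T@t; r=R.T@np.linalg.solve(K,[uv[0],uv[1],1.]); return C+r*(z-C[2])/r[2]
E
python3 - <<'E'
from h import *
for n in("top","scene"):
    z=np.load(n+"0.npz");X=cloud(n,z['d'])
    np.save(n+"X.npy",X)
    if n=="top":
        cr=z['im'][200:280,400:500]; a=cv2.resize(cr,None,fx=8,fy=7.4,interpolation=cv2.INTER_CUBIC);cv2.imwrite("pics/c1.png",a[:,:,::-1])
        cr=z['im'][130:230,205:400]; a=cv2.resize(cr,None,fx=4,fy=4,interpolation=cv2.INTER_CUBIC);cv2.imwrite("pics/c2.png",a[:,:,::-1])
        for uv in [(447,240),(435,238),(455,239),(320,186),(300,198),(250,175),(430,250),(370,195),(400,240)]:print(uv,X[uv[1],uv[0]].round(4))
    else:
        for uv in [(252,133),(350,240),(400,200)]:print(uv,X[uv[1],uv[0]].round(4))
E
```

```text
(447, 240) [ 0.4673 -0.3236  0.0686]
(435, 238) [ 0.4765 -0.3043  0.0346]
(455, 239) [ 0.4691 -0.3436  0.0703]
(320, 186) [ 0.6218 -0.0057  0.0552]
(300, 198) [0.5976 0.0495 0.0238]
(250, 175) [0.6471 0.1732 0.0926]
(430, 250) [ 0.4475 -0.2975  0.0037]
(370, 195) [ 0.6022 -0.143   0.014 ]
(400, 240) [ 4.773e-01 -2.194e-01 -2.000e-04]
(252, 133) [ 0.4812 -0.3318  0.0296]
(350, 240) [0.6651 0.1706 0.0896]
(400, 200) [0.4212 0.1999 0.0046]
```

View pics/c1.png

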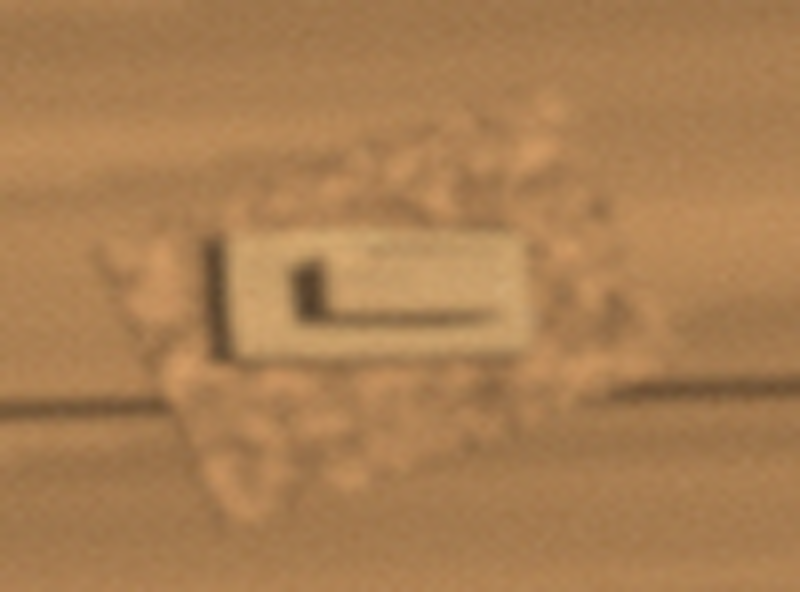

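View pics/c2.png

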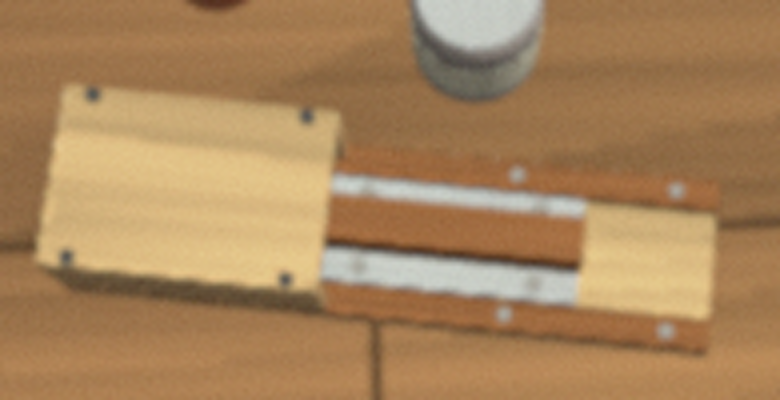

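Run:
```python
from h import *
def rect(p):
    c,s,a=cv2.minAreaRect((p*1000).astype(np.float32)); b=cv2.boxPoints((c,s,a)); 
    e=[b[1]-b[0],b[2]-b[1]]; e=max(e,key=np.linalg.norm); return np.round(c,1),np.round(s,1),round(np.degrees(np.arctan2(e[1],e[0]))%180,1)
for n in("top","scene"):
    X=np.load(n+"X.npy");P=X.reshape(-1,3)
    m=(abs(P[:,0]-.465)<.09)&(abs(P[:,1]+.33)<.11)
    Q=P[m]
    for lo,hi in((.055,.08),(.022,.04),(.022,.08)):
        q=Q[(Q[:,2]>lo)&(Q[:,2]<hi)]; print(n,'tapper',lo,len(q),rect(q[:,:2]),q.mean(0).round(4), q[:,2].std().round(4))
    m=(abs(P[:,0]-.63)<.12)&(P[:,1]<.3)&(P[:,1]>-.25)
    Q=P[m]
    q=Q[(Q[:,2]>.082)&(Q[:,2]<.102)&(Q[:,1]>.05)&(abs(Q[:,0]-.64)<.08)]; print(n,'hood',len(q),rect(q[:,:2]),q.mean(0).round(4))
    q=Q[(Q[:,2]>.046)&(Q[:,2]<.066)&(Q[:,1]<.075)&(Q[:,1]>-.12)&(Q[:,0]<.67)]; print(n,'bar',len(q),rect(q[:,:2]),q.mean(0).round(4))
# picture corners
o=lambda u,v,z,s,f: ontoz("top",(o0[0]+(u+.5)/f[0]-.5,o0[1]+(v+.5)/f[1]-.5),z).round(4)
o0=(400,200);f=(8,7.4)
print('mat',[o(u,v,.004,0,f) for u,v in((100,245),(550,95),(660,345),(240,520))])
print('foot',[o(u,v,.032,0,f) for u,v in((230,232),(525,232),(530,355),(235,360))])
o0=(205,130);f=(4,4)
print('bartail',[o(u,v,.056,0,f) for u,v in((583,217),(578,267))])
print('plate tail',[o(u,v,.022,0,f) for u,v in((585,200),(577,304))])
print('hood',[o(u,v,.092,0,f) for u,v in((340,113),(322,295),(65,87),(38,262))])
print('base tail floor',[o(u,v,.012,0,f) for u,v in((715,213),(710,318))])
print('rail tail outer',[o(u,v,.024,0,f) for u,v in((718,183),(706,352))])
```

```text
top tapper 0.055 220 (array([ 472.2, -336. ]), array([59.4, 20.7]), np.float32(88.0)) [ 0.4722 -0.3345  0.0677] 0.0029
top tapper 0.022 420 (array([ 472.7, -337.1]), array([101.5,  44.4]), np.float32(88.6)) [ 0.4718 -0.3302  0.0322] 0.0024
top tapper 0.022 656 (array([ 472.7, -337.1]), array([101.5,  44.4]), np.float32(88.6)) [ 0.472  -0.3311  0.0445] 0.0169
top hood 3208 (array([644.9, 168.1]), array([180.3, 120.7]), np.float32(82.3)) [0.6433 0.1678 0.092 ]
top bar 761 (array([621.1,  -5.8]), array([164.3,  32.3]), np.float32(82.5)) [ 0.6203 -0.0063  0.0559]
scene tapper 0.055 132 (array([ 472.9, -333.2]), array([24.6, 63.3]), np.float32(90.3)) [ 0.4751 -0.3309  0.0659] 0.0044
scene tapper 0.022 232 (array([ 477.7, -334.1]), array([ 45.1, 103.9]), np.float32(94.8)) [ 0.482  -0.3229  0.0313] 0.0041
scene tapper 0.022 413 (array([ 477.7, -334.1]), array([ 45.1, 103.9]), np.float32(94.8)) [ 0.4796 -0.3259  0.0443] 0.0162
scene hood 2698 (array([645. , 170.2]), array([181.6, 123.1]), np.float32(82.1)) [0.6484 0.1732 0.0924]
scene bar 542 (array([619.9,  -9.5]), array([153.8,  36.8]), np.float32(81.6)) [ 0.6224 -0.0076  0.0559]
mat [array([ 0.4958, -0.2528,  0.004 ]), array([ 0.5469, -0.4126,  0.004 ]), array([ 0.4533, -0.4392,  0.004 ]), array([ 0.395 , -0.2914,  0.004 ])]
foot [array([ 0.496 , -0.2892,  0.032 ]), array([ 0.493, -0.387,  0.032]), array([ 0.4492, -0.3837,  0.032 ]), array([ 0.4505, -0.2867,  0.032 ])]
bartail [array([ 0.6249, -0.0865,  0.056 ]), array([ 0.591 , -0.0816,  0.056 ])]
plate tail [array([ 0.6454, -0.0917,  0.022 ]), array([ 0.5727, -0.0827,  0.022 ])]
hood [array([0.6901, 0.071 , 0.092 ]), array([0.5702, 0.0841, 0.092 ]), array([0.7133, 0.2495, 0.092 ]), array([0.5971, 0.2638, 0.092 ])]
base tail floor [array([ 0.6359, -0.1825,  0.012 ]), array([ 0.562 , -0.1741,  0.012 ])]
rail tail outer [array([ 0.6541, -0.1838,  0.024 ]), array([ 0.5367, -0.1678,  0.024 ])]
```

>>> servo_tool(deltas=[0, 0, 0, 0, 0, -7.9, 0, 0, 0, 0, 0, -7.9, 0, 0, 0, 0, 0, -7.9, 0, 0, 0, 0, 0, -7.9, 0, 0, 0, 0, 0, -7.9, 0, 0, 0, 0, 0, -7.9, 0, 0, 0, 0, 0, -7.9, 0, 0, 0, 0, 0, -7.9, 0, 0, 0, 0, 0, -7.6], jaw=8.5)

```text
clock: 1.0
position: [0.174, -0.5438, 0.1943]
ee_rot: [-0.005, 0.698, 0.716, 0.004]
contact_force: [-0.1, -0.3, -0.6]
width: 0.085
```

```bash
cat >> h.py <<'E'
from scipy.spatial.transform import Rotation as Ro
def st(target=None,ang=None):
    s=manip.get_state(); w,x,y,z=s['ee_rot'];R=Ro.from_quat([x,y,z,w]);M=R.as_matrix()
    print('t',round(s['clock'],2),'pos',s['position'].round(4),'xang',np.degrees(np.arctan2(M[1,0],M[0,0])).round(2),'z',M[:,2].round(4),'F',s['contact_force'].round(2),'w',round(s['width'],4))
    if target is not None:
        print('tool delta cm',(M.T@(np.array(target)-s['position'])*100).round(3))
    if ang is not None:
        a=np.radians(ang); Rt=np.array([[np.cos(a),np.sin(a),0],[np.sin(a),-np.cos(a),0],[0,0,-1]])
        print('rotvec deg',np.degrees(Ro.from_matrix(M.T@Rt).as_rotvec()).round(2))
    return s
E
python3 -c "
from h import *
st((.4725,-.3365,.10),88.5)"
```

```text
t 1.0 pos [ 0.174  -0.5438  0.1943] xang 91.38 z [-0.0024  0.0124 -0.9999] F [-0.13 -0.27 -0.56] w 0.085
tool delta cm [19.881 30.363  9.621]
rotvec deg [-0.14 -0.71  2.89]
```

>>> servo_tool(deltas=[0, 0, 0, 0, -0.7, 2.9, 2.2, 3.3, 0.9, 0, 0, 0, 2.2, 3.3, 0.9, 0, 0, 0, 2.2, 3.3, 0.9, 0, 0, 0, 2.2, 3.3, 0.9, 0, 0, 0, 2.2, 3.3, 0.9, 0, 0, 0, 2.2, 3.3, 0.9, 0, 0, 0, 2.2, 3.3, 0.9, 0, 0, 0, 2.2, 3.3, 0.9, 0, 0, 0, 1.5, 2, 0.5, 0, 0, 0, 0, 0, 0, 0, 0, 0, 0, 0, 0, 0, 0, 0])

```text
clock: 2.2
position: [0.4706, -0.353, 0.1072]
ee_rot: [-0.005, 0.717, 0.697, -0.002]
contact_force: [0.4, -0.1, -0.2]
width: 0.0847
```

```bash
python3 -c "
from h import *
st((.4725,-.3365,.10),88.5)"
```

```text
t 2.2 pos [ 0.4706 -0.353   0.1072] xang 88.31 z [-0.009   0.0049 -0.9999] F [ 0.39 -0.12 -0.23] w 0.0847
tool delta cm [1.647 0.152 0.726]
rotvec deg [-0.52 -0.26 -0.19]
```

>>> servo_tool(deltas=[0.8, 0.1, 0.6, -0.5, -0.3, -0.2, 0.8, 0.1, 1, 0, 0, 0, 0, 0, 1, 0, 0, 0, 0, 0, 1, 0, 0, 0, 0, 0, 0, 0, 0, 0])

```text
clock: 2.7
position: [0.4692, -0.3374, 0.0682]
ee_rot: [-0.0, 0.718, 0.696, -0.001]
contact_force: [0.2, 0.1, -0.7]
width: 0.0853
```

```bash
python3 -c "
from h import *
st((.4725,-.3365,.0365),88.5)
for n in('top','scene'):
    im,d=eyes.get_image(n);
    x,y=((370,180) if n=='top' else (180,80))
    cv2.imwrite('pics/g_%s.png'%n,cv2.resize(im[y:y+100,x:x+133],None,fx=6,fy=6,interpolation=cv2.INTER_CUBIC)[:,:,::-1])
"
```

```text
t 2.7 pos [ 0.4692 -0.3374  0.0682] xang 88.28 z [-0.0017 -0.001  -1.    ] F [ 0.21  0.1  -0.73] w 0.0853
tool delta cm [0.103 0.327 3.168]
rotvec deg [-0.09  0.06 -0.22]
```

View pics/g_scene.png

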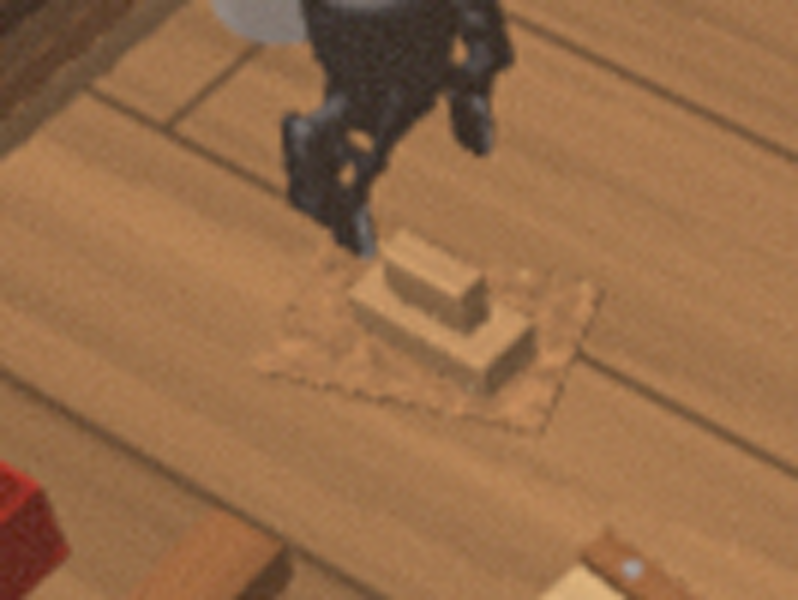

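```bash
python3 -c "
from h import *
st()
for n in ('scene','top'):print(proj(n,[(.4692,-.3374,.068),(.4692,-.3374,.081),(.51,-.3374,.081),(.43,-.3374,.081),(.472,-.336,.068)]).round(1))
im,d=eyes.get_image('scene');X=cloud('scene',d)
for uv in((239,119),(260,103),(255,122),(240,112)):print(uv,X[uv[1],uv[0]].round(3))
st()
"
```

```text
t 2.8 pos [ 0.4703 -0.3382  0.0695] xang 88.28 z [ 3.0e-04 -2.7e-03 -1.0e+00] F [-0.1   0.53  0.2 ] w 0.0849
[[251.4 122.1]
 [250.9 119.3]
 [242.8 127.1]
 [258.4 112. ]
 [251.2 122.8]]
[[452.3 239.1]
 [454.1 238.6]
 [452.4 222.5]
 [455.7 254.4]
 [451.6 238. ]]
(239, 119) [ 0.521 -0.333  0.131]
(260, 103) [ 0.429 -0.324  0.128]
(255, 122) [ 0.462 -0.328  0.067]
(240, 112) [ 0.515 -0.329  0.158]
t 2.85 pos [ 0.4708 -0.3385  0.07  ] xang 88.29 z [ 0.0012 -0.0034 -1.    ] F [-0.4  -0.1   0.14] w 0.0848
```

View pics/g_top.png

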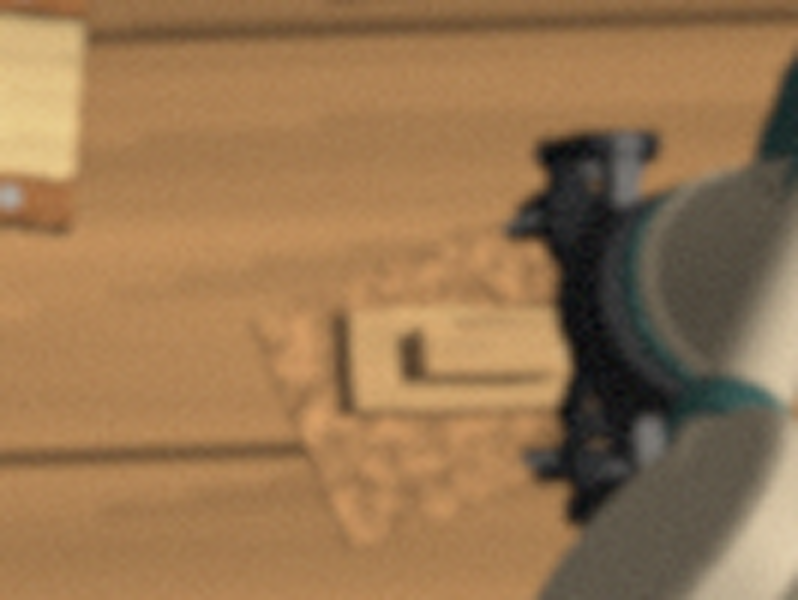

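```bash
python3 -c "
from h import *
s=st()
for n in('scene','top'):
    im,d=eyes.get_image(n);X=cloud(n,d)
    P=X.reshape(-1,3);c=im.reshape(-1,3).astype(int)
    m=(abs(P[:,0]-.47)<.075)&(abs(P[:,1]+.337)<.03)&(P[:,2]>.05)&(P[:,2]<.15)&((c.max(1)-c.min(1))<25)
    Q=P[m]
    for lo in np.arange(.05,.15,.01):
        q=Q[(Q[:,2]>=lo)&(Q[:,2]<lo+.01)]
        for sgn in(1,-1):
            r=q[(q[:,0]-.47)*sgn>0]
            if len(r):print(n,round(lo,2),sgn,len(r),r.min(0).round(3),r.max(0).round(3))
"
```

```text
t 2.85 pos [ 0.4708 -0.3385  0.07  ] xang 88.29 z [ 0.0012 -0.0034 -1.    ] F [-0.4  -0.1   0.14] w 0.0848
scene 0.11 -1 1 [ 0.426 -0.341  0.116] [ 0.426 -0.341  0.116]
scene 0.12 1 8 [ 0.518 -0.339  0.123] [ 0.525 -0.325  0.13 ]
scene 0.12 -1 11 [ 0.427 -0.343  0.12 ] [ 0.429 -0.325  0.129]
scene 0.13 1 9 [ 0.519 -0.345  0.13 ] [ 0.529 -0.327  0.138]
scene 0.13 -1 10 [ 0.425 -0.345  0.131] [ 0.43  -0.325  0.139]
scene 0.14 1 14 [ 0.518 -0.339  0.14 ] [ 0.529 -0.328  0.149]
scene 0.14 -1 15 [ 0.424 -0.343  0.141] [ 0.431 -0.321  0.149]
top 0.12 1 2 [ 0.517 -0.331  0.126] [ 0.519 -0.33   0.129]
top 0.12 -1 3 [ 0.421 -0.332  0.125] [ 0.426 -0.328  0.128]
top 0.13 1 8 [ 0.515 -0.339  0.134] [ 0.525 -0.33   0.138]
top 0.13 -1 7 [ 0.418 -0.332  0.131] [ 0.428 -0.328  0.139]
top 0.14 1 6 [ 0.516 -0.331  0.141] [ 0.521 -0.329  0.149]
top 0.14 -1 5 [ 0.418 -0.33   0.141] [ 0.427 -0.327  0.149]
```

```bash
python3 -c "
from h import *
im,d=eyes.get_image('scene');X=cloud('scene',d)
for v in range(112,126):
  print(v,[(tuple(im[v,u]),X[v,u].round(3).tolist()) for u in (240,241)])
print(X[100:110,261].round(3))
st()
"
```

```text
112 [((np.uint8(93), np.uint8(68), np.uint8(48)), [0.515, -0.328, 0.159]), ((np.uint8(162), np.uint8(118), np.uint8(82)), [0.411, -0.445, 0.003])]
113 [((np.uint8(96), np.uint8(70), np.uint8(49)), [0.519, -0.325, 0.16]), ((np.uint8(163), np.uint8(117), np.uint8(77)), [0.412, -0.444, -0.0])]
114 [((np.uint8(99), np.uint8(84), np.uint8(73)), [0.516, -0.329, 0.151]), ((np.uint8(132), np.uint8(94), np.uint8(64)), [0.417, -0.439, 0.002])]
115 [((np.uint8(99), np.uint8(89), np.uint8(82)), [0.518, -0.329, 0.148]), ((np.uint8(117), np.uint8(86), np.uint8(63)), [0.514, -0.328, 0.145])]
116 [((np.uint8(105), np.uint8(95), np.uint8(90)), [0.523, -0.324, 0.151]), ((np.uint8(117), np.uint8(91), np.uint8(69)), [0.515, -0.328, 0.142])]
117 [((np.uint8(101), np.uint8(93), np.uint8(89)), [0.52, -0.329, 0.141]), ((np.uint8(105), np.uint8(82), np.uint8(66)), [0.518, -0.326, 0.141])]
118 [((np.uint8(104), np.uint8(98), np.uint8(96)), [0.522, -0.327, 0.139]), ((np.uint8(103), np.uint8(84), np.uint8(69)), [0.514, -0.332, 0.129])]
119 [((np.uint8(106), np.uint8(101), np.uint8(93)), [0.52, -0.33, 0.132]), (
[... 602 characters left out ...]
), np.uint8(114), np.uint8(78)), [0.448, -0.413, -0.001])]
124 [((np.uint8(163), np.uint8(119), np.uint8(81)), [0.457, -0.409, 0.005]), ((np.uint8(164), np.uint8(117), np.uint8(75)), [1.19, 0.451, 1.186])]
125 [((np.uint8(167), np.uint8(119), np.uint8(81)), [0.46, -0.408, 0.003]), ((np.uint8(183), np.uint8(137), np.uint8(91)), [0.476, -0.383, 0.032])]
[[ 0.419 -0.328  0.131]
 [ 0.417 -0.331  0.123]
 [ 0.421 -0.328  0.124]
 [ 0.424 -0.325  0.124]
 [ 0.428 -0.322  0.125]
 [ 0.344 -0.408  0.002]
 [ 0.348 -0.404  0.003]
 [ 0.35  -0.403 -0.   ]
 [ 0.352 -0.402 -0.003]
 [ 0.361 -0.394  0.004]]
t 3.0 pos [ 0.4712 -0.3386  0.0706] xang 88.31 z [ 0.002  -0.0041 -1.    ] F [ 1.21  0.45 -0.27] w 0.0853
```

The scene view shows the fingertips at about (241,122) and (261,104). Depth puts them near z=0.116, higher than the reported TCP of 0.07 plus the 13 mm swing-back. I'll part-close the jaw, still clear of the rib, and look again.

>>> servo_tool(deltas=[0, 0.1, 0, 0, 0, 0, 0, 0, 0, 0, 0, 0, 0, 0, 0, 0, 0, 0, 0, 0, 0, 0, 0, 0, 0, 0, 0, 0, 0, 0], jaw=3.6)

```text
clock: 3.5
position: [0.4731, -0.3393, 0.0717]
ee_rot: [0.003, 0.717, 0.697, -0.001]
contact_force: [-0.0, 0.5, 0.8]
width: 0.036
```

```bash
cat > tip.py <<'E'
from h import *
s=st((.4725,-.3365,.0365),88.5); p=s['position']
im,d=eyes.get_image('scene');X=cloud('scene',d);P=X.reshape(-1,3)
cv2.imwrite('pics/s_%d.png'%(s['clock']*100),cv2.resize(im[80:180,180:313],None,fx=6,fy=6,interpolation=cv2.INTER_CUBIC)[:,:,::-1])
print('pics/s_%d.png'%(s['clock']*100))
E
python3 tip.py
```

```text
t 3.5 pos [ 0.4731 -0.3393  0.0717] xang 88.31 z [ 0.0038 -0.0058 -1.    ] F [-0.03  0.48  0.76] w 0.036
tool delta cm [ 0.295 -0.078  3.518]
rotvec deg [ 0.23  0.32 -0.19]
pics/s_350.png
```

View pics/s_350.png

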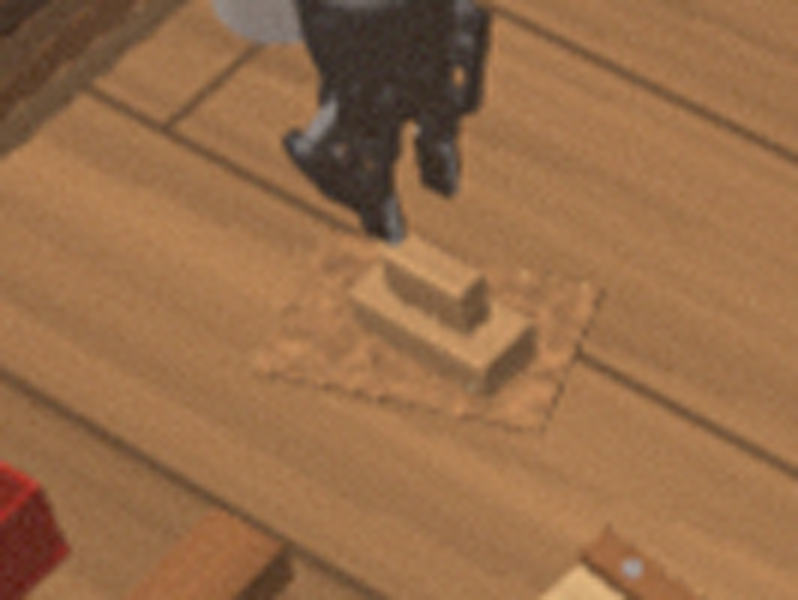

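```bash
python3 -c "
from h import *
s=st()
for n in('scene','top'):
    im,d=eyes.get_image(n);X=cloud(n,d).reshape(-1,3)
    m=(abs(X[:,0]-.473)<.06)&(abs(X[:,1]+.339)<.04)&(X[:,2]>.075)&(X[:,2]<.13)
    q=X[m];q=q[np.argsort(q[:,2])];print(n,len(q));print(q[:14].round(3).tolist())
"
```

```text
t 3.55 pos [ 0.4731 -0.3393  0.0717] xang 88.31 z [ 0.0038 -0.0058 -1.    ] F [0.77 0.42 0.63] w 0.036
scene 69
[[0.497, -0.335, 0.104], [0.454, -0.341, 0.104], [0.453, -0.341, 0.107], [0.492, -0.329, 0.108], [0.45, -0.327, 0.109], [0.454, -0.349, 0.109], [0.501, -0.347, 0.109], [0.454, -0.332, 0.109], [0.456, -0.326, 0.109], [0.458, -0.329, 0.11], [0.498, -0.333, 0.11], [0.499, -0.327, 0.11], [0.457, -0.342, 0.111], [0.458, -0.333, 0.112]]
top 53
[[0.493, -0.349, 0.105], [0.493, -0.333, 0.106], [0.493, -0.338, 0.107], [0.492, -0.345, 0.107], [0.495, -0.331, 0.107], [0.492, -0.34, 0.108], [0.493, -0.335, 0.108], [0.492, -0.342, 0.108], [0.498, -0.33, 0.108], [0.454, -0.33, 0.109], [0.502, -0.335, 0.11], [0.504, -0.335, 0.112], [0.451, -0.329, 0.113], [0.497, -0.331, 0.114]]
```

>>> servo_tool(deltas=[0.3, -0.1, 0.8, 0.2, 0.3, -0.2, 0, 0, 0.8, 0, 0, 0, 0, 0, 0.8, 0, 0, 0, 0, 0, 0.6, 0, 0, 0, 0, 0, 0.2, 0, 0, 0, 0, 0, 0, 0, 0, 0])

```text
clock: 4.25
position: [0.4713, -0.3353, 0.0355]
ee_rot: [-0.001, 0.716, 0.698, -0.0]
contact_force: [-0.4, -0.2, 0.3]
width: 0.0363
```

```bash
python3 tip.py
```

```text
t 4.25 pos [ 0.4713 -0.3353  0.0355] xang 88.53 z [-0.0019  0.0019 -1.    ] F [-0.43 -0.21  0.28] w 0.0363
tool delta cm [-0.121  0.124 -0.097]
rotvec deg [-0.11 -0.11  0.03]
pics/s_425.png
```

View pics/s_425.png

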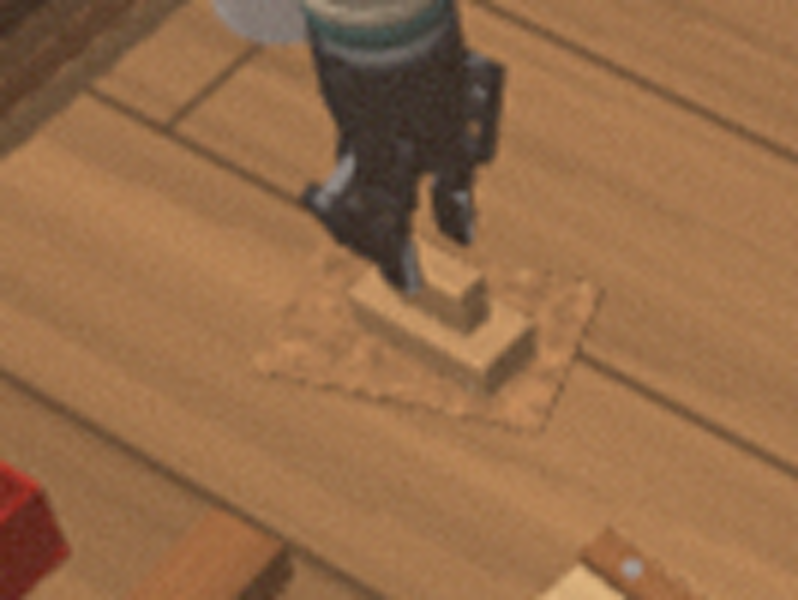

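>>> servo_tool(deltas=[-0.1, 0.1, 0.3, 0, 0, 0, 0, 0, 0.3, 0, 0, 0, 0, 0, 0.2, 0, 0, 0])

```text
clock: 4.6
position: [0.4731, -0.3371, 0.028]
ee_rot: [-0.0, 0.716, 0.698, 0.0]
contact_force: [0.0, -0.7, -0.8]
width: 0.0358
```

```bash
python3 tip.py;python3 -c "
from h import *
im,d=eyes.get_image('scene');X=cloud('scene',d).reshape(-1,3);c=im.reshape(-1,3).astype(int)
m=(abs(X[:,0]-.473)<.06)&(abs(X[:,1]+.337)<.025)&(X[:,2]>.03)&(X[:,2]<.13)&(c.max(1)<115)
q=X[m];q=q[np.argsort(q[:,2])];print(q[:14].round(3).tolist())
"
```

```text
t 4.6 pos [ 0.4731 -0.3371  0.028 ] xang 88.53 z [-1.e-04  2.e-04 -1.e+00] F [ 0.04 -0.67 -0.85] w 0.0358
tool delta cm [ 0.058 -0.061 -0.846]
rotvec deg [-0.   -0.01  0.03]
pics/s_459.png
[[0.482, -0.337, 0.047], [0.453, -0.345, 0.059], [0.455, -0.327, 0.062], [0.494, -0.329, 0.063], [0.456, -0.334, 0.063], [0.498, -0.333, 0.064], [0.456, -0.33, 0.066], [0.454, -0.335, 0.066], [0.498, -0.329, 0.066], [0.454, -0.326, 0.067], [0.456, -0.341, 0.069], [0.451, -0.341, 0.069], [0.496, -0.329, 0.069], [0.458, -0.335, 0.07]]
```

>>> servo_tool(deltas=[0, 0, 0.2, 0, 0, 0, 0, 0, 0.2, 0, 0, 0, 0, 0, 0.2, 0, 0, 0])

```text
clock: 5.0
position: [0.4732, -0.3372, 0.022]
ee_rot: [0.0, 0.716, 0.698, 0.0]
contact_force: [0.9, 0.0, -0.0]
width: 0.036
```

>>> servo_tool(deltas=[0, 0, 0.2, 0, 0, 0, 0, 0, 0.2, 0, 0, 0, 0, 0, 0.2, 0, 0, 0])

```text
clock: 5.3
position: [0.4732, -0.3372, 0.0155]
ee_rot: [0.0, 0.716, 0.698, 0.0]
contact_force: [0.2, 0.1, -0.6]
width: 0.0356
```

>>> servo_tool(deltas=[0, 0, 0.2, 0, 0, 0, 0, 0, 0.2, 0, 0, 0])

```text
clock: 5.5
position: [0.4732, -0.3372, 0.0111]
ee_rot: [0.0, 0.716, 0.698, 0.0]
contact_force: [0.6, 0.2, 0.2]
width: 0.0362
```

```bash
python3 tip.py
```

```text
t 5.5 pos [ 0.4732 -0.3372  0.0111] xang 88.53 z [ 3.e-04 -1.e-04 -1.e+00] F [0.55 0.16 0.2 ] w 0.0362
tool delta cm [ 0.064 -0.068 -2.544]
rotvec deg [0.02 0.   0.03]
pics/s_550.png
```

View pics/s_550.png

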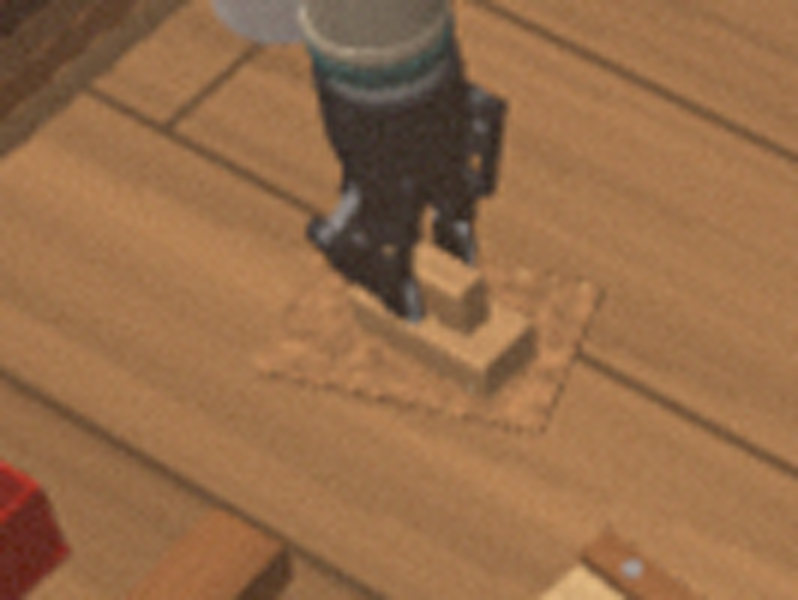

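The picture shows the tips either side of the rib, just above the foot (near (410,318) in the crop). The reported z is therefore about 3 cm lower than the real fingertips. Closing on the rib.

>>> servo_tool(deltas=[0, 0, 0, 0, 0, 0, 0, 0, 0, 0, 0, 0, 0, 0, 0, 0, 0, 0, 0, 0, 0, 0, 0, 0], jaw=1.2, grip_force=50)

```text
clock: 5.95
position: [0.4728, -0.3369, 0.0106]
ee_rot: [-0.0, 0.716, 0.698, -0.0]
contact_force: [-0.8, -0.4, -0.1]
width: 0.0211
```

```bash
python3 tip.py
```

```text
t 5.95 pos [ 0.4728 -0.3369  0.0106] xang 88.53 z [-6.e-04  6.e-04 -1.e+00] F [-0.84 -0.35 -0.09] w 0.0211
tool delta cm [ 0.042 -0.033 -2.595]
rotvec deg [-0.04 -0.03  0.03]
pics/s_595.png
```

>>> servo_tool(deltas=[0, 0, -0.5, 0, 0, 0, 0, 0, -2, 0, 0, 0, 0, 0, -2, 0, 0, 0, 0, 0, -2, 0, 0, 0, 0, 0, -1, 0, 0, 0, 0, 0, 0, 0, 0, 0])

```text
clock: 6.6
position: [0.4716, -0.3357, 0.0874]
ee_rot: [-0.003, 0.716, 0.698, -0.0]
contact_force: [0.3, 0.2, -1.8]
width: 0.0212
```

```bash
python3 - <<'E'
from h import *
a=np.radians(82.4);u=np.array([np.cos(a),np.sin(a)])
c=np.array([.6213,-.0058]); # axis point
tail=np.array([.6100,-.0865])
t=tail-u*.068
print(t); st((*t,.075),82.4)
E
python3 tip.py
```

```text
[ 0.60100657 -0.15390266]
t 6.6 pos [ 0.4716 -0.3357  0.0874] xang 88.53 z [-0.0039  0.0037 -1.    ] F [ 0.27  0.22 -1.8 ] w 0.0212
tool delta cm [18.502 12.475  1.26 ]
rotvec deg [-0.24 -0.19  6.13]
t 6.6 pos [ 0.4716 -0.3357  0.0874] xang 88.53 z [-0.0039  0.0037 -1.    ] F [ 0.27  0.22 -1.8 ] w 0.0212
tool delta cm [-0.094  0.111  5.092]
rotvec deg [-0.23 -0.2   0.03]
pics/s_660.png
```

>>> servo_tool(deltas=[0, 0, 0, -0.2, -0.2, 6.1, 2.4, 1.3, 0, 0, 0, 0, 2.4, 1.3, 0, 0, 0, 0, 2.4, 1.3, 0, 0, 0, 0, 2.4, 1.3, 0, 0, 0, 0, 2.4, 1.3, 0, 0, 0, 0, 2.4, 1.3, 0, 0, 0, 0, 2.4, 1.3, 0, 0, 0, 0, 0, 0, 0, 0, 0, 0])

```text
clock: 7.55
position: [0.5817, -0.1733, 0.0745]
ee_rot: [-0.01, 0.755, 0.656, -0.003]
contact_force: [-0.0, -0.9, -2.0]
width: 0.0211
```

```bash
cat > pl.py <<'E'
from h import *
import sys
a=np.radians(82.4);u=np.array([np.cos(a),np.sin(a)]);tail=np.array([.6100,-.0865])
gap=float(sys.argv[1]);z=float(sys.argv[2])
t=tail-u*(.05+gap)
s=st((*t,z),82.4)
p=s['position'];print('along from tail mm',((p[:2]-tail)@u*1000).round(1),'lat',((p[:2]-tail)@[u[1],-u[0]]*1000).round(1),'Falong',(s['contact_force'][:2]@u).round(2))
E
python3 pl.py .018 .075
```

```text
t 7.55 pos [ 0.5817 -0.1733  0.0745] xang 81.94 z [-0.018   0.0103 -0.9998] F [-0.01 -0.9  -1.98] w 0.0211
tool delta cm [ 2.189  1.64  -0.064]
rotvec deg [-1.1  -0.44 -0.46]
along from tail mm -89.8 lat -16.6 Falong -0.9
```

>>> servo_tool(deltas=[1.0, 0.8, -0.1, -1.1, -0.4, -0.5, 1.0, 0.8, 0, 0, 0, 0, 0, 0, 0, 0, 0, 0, 0, 0, 0, 0, 0, 0])

```text
clock: 7.95
position: [0.5994, -0.1541, 0.0724]
ee_rot: [-0.002, 0.752, 0.659, -0.001]
contact_force: [-0.5, -0.2, -2.2]
width: 0.0209
```

```bash
python3 pl.py .018 .0246
python3 - <<'E'
from h import *
for n,x,y in(('top',280,140),('scene',220,140)):
    im,d=eyes.get_image(n);np.savez(n+'1.npz',im=im,d=d)
    cv2.imwrite(f'pics/h_{n}.png',cv2.resize(im[y:y+100,x:x+133],None,fx=6,fy=6,interpolation=cv2.INTER_CUBIC)[:,:,::-1])
E
```

```text
t 7.95 pos [ 0.5994 -0.1541  0.0724] xang 82.49 z [-0.0041  0.0014 -1.    ] F [-0.51 -0.23 -2.23] w 0.0209
tool delta cm [0.032 0.179 4.783]
rotvec deg [-0.24 -0.05  0.09]
along from tail mm -68.4 lat -1.6 Falong -0.3
```

View pics/h_top.png

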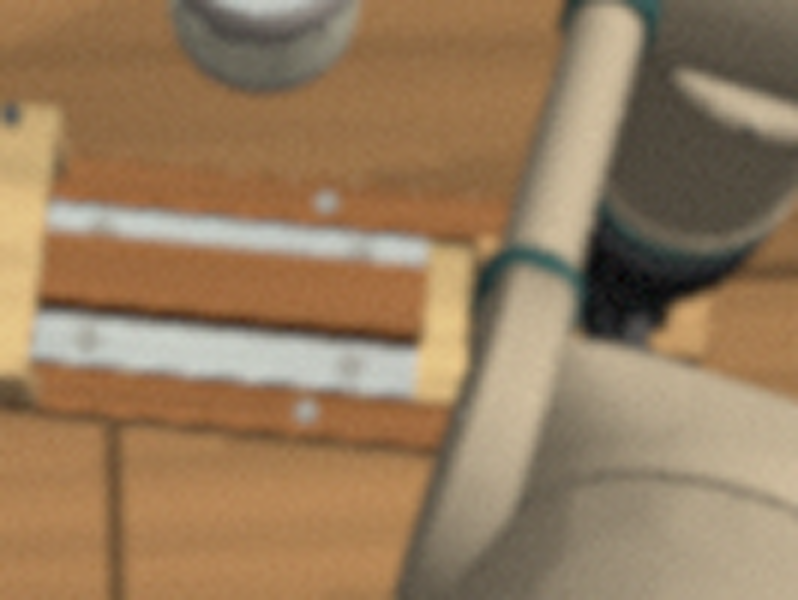

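View pics/h_scene.png

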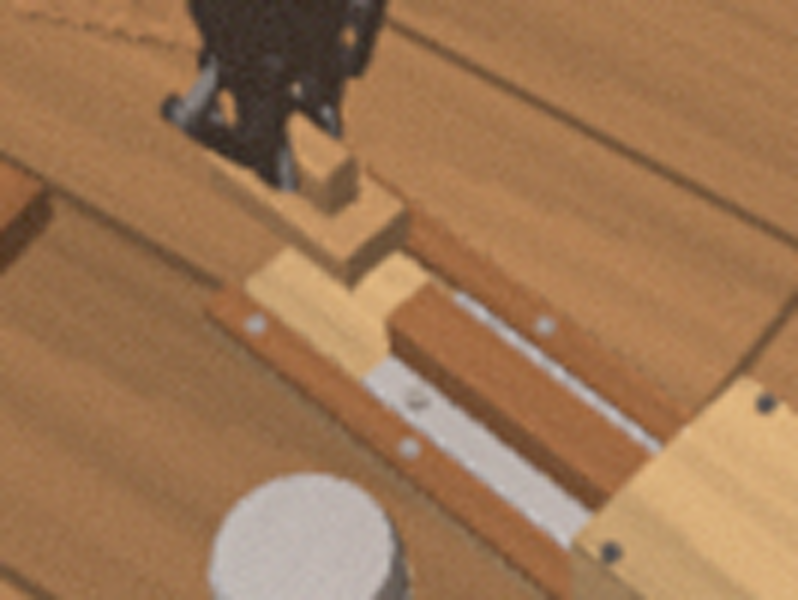

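Run:
```python
from h import *
a=np.radians(82.4);u=np.array([np.cos(a),np.sin(a)]);v=np.array([u[1],-u[0]]);tail=np.array([.6100,-.0865])
for n in('scene','top'):
    z=np.load(n+'1.npz');P=cloud(n,z['d']).reshape(-1,3);c=z['im'].reshape(-1,3).astype(int)
    L=np.c_[(P[:,:2]-tail)@u,(P[:,:2]-tail)@v,P[:,2]]*1000
    sat=(c[:,0]-c[:,2]>35)
    for nm,lo,hi in(('rib',122,140),('foot',86,102)):
        m=sat&(L[:,2]>lo)&(L[:,2]<hi)&(L[:,0]>-140)&(L[:,0]<10)&(abs(L[:,1])<45)
        q=L[m]
        if len(q): print(n,nm,len(q),np.percentile(q,[2,50,98],axis=0).round(1).tolist())
```

```text
scene rib 92 [[-73.7, -23.1, 123.9], [-51.8, -0.9, 130.2], [-35.1, 10.7, 136.1]]
scene foot 217 [[-106.4, -21.5, 86.7], [-36.3, 11.4, 94.1], [-15.5, 22.2, 99.3]]
top foot 93 [[-117.4, -22.7, 88.1], [-106.9, -10.5, 94.2], [-18.0, 20.5, 97.8]]
```

The tapper's foot runs from -118 to -17 mm relative to the tail, centred to within 1 mm across the trough. Its height matches too (foot top at 94 mm). Lowering into the trough.

>>> servo_tool(deltas=[0, 0.1, 1, -0.2, 0, 0, 0, 0, 1, 0, 0, 0, 0, 0, 1, 0, 0, 0, 0, 0, 1, 0, 0, 0, 0, 0, 0.5, 0, 0, 0, 0, 0, 0, 0, 0, 0])

```text
clock: 8.65
position: [0.5986, -0.1561, 0.0227]
ee_rot: [-0.001, 0.753, 0.658, -0.0]
contact_force: [0.6, 0.2, -1.2]
width: 0.0212
```

```bash
python3 pl.py .005 .0246
```

```text
t 8.65 pos [ 0.5986 -0.1561  0.0227] xang 82.31 z [-0.0021  0.0011 -1.    ] F [ 0.57  0.21 -1.16] w 0.0212
tool delta cm [ 1.549  0.203 -0.188]
rotvec deg [-0.13 -0.05 -0.09]
along from tail mm -70.5 lat -2.1 Falong 0.28
```

>>> servo_tool(deltas=[0.4, 0.1, -0.1, 0, 0, 0, 0.4, 0, 0, 0, 0, 0, 0.3, 0, 0, 0, 0, 0, 0.2, 0, 0, 0, 0, 0, 0.2, 0, 0, 0, 0, 0, 0.2, 0, 0, 0, 0, 0])

```text
clock: 9.25
position: [0.6035, -0.138, 0.0251]
ee_rot: [0.0, 0.753, 0.658, 0.0]
contact_force: [-0.1, 0.2, -1.7]
width: 0.0214
```

```bash
python3 pl.py .0 .0246
```

```text
t 9.25 pos [ 0.6035 -0.138   0.0251] xang 82.33 z [ 6.e-04  4.e-04 -1.e+00] F [-0.12  0.15 -1.66] w 0.0214
tool delta cm [ 0.192 -0.033  0.048]
rotvec deg [ 0.03 -0.03 -0.07]
along from tail mm -51.9 lat 0.3 Falong 0.14
```

>>> servo_tool(deltas=[0.2, 0, 0, 0, 0, 0, 0.2, 0, 0, 0, 0, 0, 0.2, 0, 0, 0, 0, 0, 0.2, 0, 0, 0, 0, 0])

```text
clock: 9.65
position: [0.6047, -0.1334, 0.0255]
ee_rot: [0.003, 0.752, 0.659, -0.002]
contact_force: [-0.7, -4.0, -1.9]
width: 0.0209
```

>>> servo_tool(deltas=[0.2, 0, 0, 0, 0, 0, 0.2, 0, 0, 0, 0, 0, 0.2, 0, 0, 0, 0, 0, 0.2, 0, 0, 0, 0, 0])

```text
clock: 10.05
position: [0.6059, -0.1259, 0.0256]
ee_rot: [0.003, 0.752, 0.659, -0.002]
contact_force: [-1.2, -4.2, -1.8]
width: 0.0208
```

```bash
python3 pl.py .0 .0246
```

```text
t 10.05 pos [ 0.6059 -0.1259  0.0256] xang 82.44 z [ 0.0013 -0.0079 -1.    ] F [-1.2  -4.25 -1.85] w 0.0208
tool delta cm [-1.04  -0.117  0.112]
rotvec deg [0.13 0.44 0.04]
along from tail mm -39.6 lat 1.2 Falong -4.37
```

>>> servo_tool(deltas=[0.2, -0.03, 0, 0.1, 0.4, 0, 0.2, 0, 0, 0, 0, 0, 0.2, 0, 0, 0, 0, 0, 0.2, 0, 0, 0, 0, 0, 0.2, 0, 0, 0, 0, 0, 0.2, 0, 0, 0, 0, 0, 0.2, 0, 0, 0, 0, 0, 0.2, 0, 0, 0, 0, 0, 0.2, 0, 0, 0, 0, 0, 0.2, 0, 0, 0, 0, 0])

```text
clock: 11.05
position: [0.6084, -0.104, 0.0255]
ee_rot: [0.0, 0.752, 0.659, 0.0]
contact_force: [-0.3, -3.2, -2.1]
width: 0.0212
```

```bash
python3 pl.py .0 .0246
```

```text
t 11.05 pos [ 0.6084 -0.104   0.0255] xang 82.44 z [ 2.e-04  0.e+00 -1.e+00] F [-0.31 -3.17 -2.07] w 0.0212
tool delta cm [-3.244 -0.071  0.089]
rotvec deg [ 0.01 -0.    0.04]
along from tail mm -17.6 lat 0.7 Falong -3.18
```

>>> servo_tool(deltas=[0.2, 0, 0, 0, 0, 0, 0.2, 0, 0, 0, 0, 0, 0.2, 0, 0, 0, 0, 0, 0.2, 0, 0, 0, 0, 0, 0.2, 0, 0, 0, 0, 0])

```text
clock: 11.55
position: [0.6097, -0.0932, 0.0255]
ee_rot: [-0.0, 0.752, 0.659, -0.0]
contact_force: [-1.0, -4.3, -2.1]
width: 0.0212
```

>>> servo_tool(deltas=[0.15, 0, 0, 0, 0, 0, 0.15, 0, 0, 0, 0, 0])

```text
clock: 11.75
position: [0.6101, -0.0899, 0.0255]
ee_rot: [-0.0, 0.752, 0.659, -0.0]
contact_force: [-0.1, -4.1, -2.3]
width: 0.0213
```

```bash
python3 pl.py .0 .0246
```

```text
t 11.75 pos [ 0.6101 -0.0899  0.0255] xang 82.45 z [-1.e-04 -0.e+00 -1.e+00] F [-0.14 -4.1  -2.32] w 0.0213
tool delta cm [-4.665 -0.06   0.088]
rotvec deg [-0.    0.    0.05]
along from tail mm -3.3 lat 0.6 Falong -4.08
```

>>> servo_tool(deltas=[0.15, 0, 0, 0, 0, 0, 0.15, 0, 0, 0, 0, 0])

```text
clock: 11.95
position: [0.6105, -0.0867, 0.0255]
ee_rot: [0.0, 0.752, 0.659, -0.0]
contact_force: [0.0, -3.5, -2.0]
width: 0.021
```

>>> servo_tool(deltas=[0.15, 0, 0, 0, 0, 0, 0.15, 0, 0, 0, 0, 0])

```text
clock: 12.15
position: [0.611, -0.0835, 0.0255]
ee_rot: [0.0, 0.752, 0.659, -0.0]
contact_force: [0.3, -4.0, -1.2]
width: 0.0213
```

>>> servo_tool(deltas=[0.15, 0, 0, 0, 0, 0, 0.15, 0, 0, 0, 0, 0])

```text
clock: 12.35
position: [0.6114, -0.0803, 0.0255]
ee_rot: [0.0, 0.752, 0.659, -0.0]
contact_force: [-0.0, -4.2, -3.1]
width: 0.0209
```

>>> servo_tool(deltas=[0.15, 0, 0, 0, 0, 0, 0.15, 0, 0, 0, 0, 0])

```text
clock: 12.55
position: [0.6118, -0.0771, 0.0255]
ee_rot: [-0.0, 0.752, 0.659, -0.0]
contact_force: [-0.2, -4.1, -2.0]
width: 0.0207
```

>>> servo_tool(deltas=[0.15, 0, 0, 0, 0, 0, 0.15, 0, 0, 0, 0, 0])

```text
clock: 12.75
position: [0.6122, -0.0738, 0.0255]
ee_rot: [0.0, 0.752, 0.659, -0.0]
contact_force: [-0.4, -4.3, -1.9]
width: 0.0212
```

>>> servo_tool(deltas=[0.15, 0, 0, 0, 0, 0, 0.15, 0, 0, 0, 0, 0])

```text
clock: 12.95
position: [0.6126, -0.0706, 0.0255]
ee_rot: [-0.0, 0.752, 0.659, -0.0]
contact_force: [-0.7, -4.0, -1.7]
width: 0.0213
```

>>> servo_tool(deltas=[0.15, 0, 0, 0, 0, 0, 0.15, 0, 0, 0, 0, 0])

```text
clock: 13.15
position: [0.613, -0.0674, 0.0255]
ee_rot: [-0.0, 0.752, 0.659, -0.0]
contact_force: [-0.3, -4.2, -1.4]
width: 0.021
```

>>> servo_tool(deltas=[0.15, 0, 0, 0, 0, 0, 0.15, 0, 0, 0, 0, 0])

```text
clock: 13.35
position: [0.6135, -0.0642, 0.0255]
ee_rot: [0.0, 0.752, 0.659, -0.0]
contact_force: [-0.3, -4.0, -2.2]
width: 0.0214
```

>>> servo_tool(deltas=[0.15, 0, 0, 0, 0, 0, 0.15, 0, 0, 0, 0, 0])

```text
clock: 13.55
position: [0.6139, -0.0609, 0.0255]
ee_rot: [-0.0, 0.752, 0.659, -0.0]
contact_force: [-0.5, -4.8, -1.2]
width: 0.0214
```

>>> servo_tool(deltas=[0.15, 0, 0, 0, 0, 0, 0.15, 0, 0, 0, 0, 0])

```text
clock: 13.75
position: [0.6143, -0.0577, 0.0255]
ee_rot: [0.0, 0.752, 0.659, -0.0]
contact_force: [0.2, -4.0, -1.5]
width: 0.0211
```

>>> servo_tool(deltas=[0.15, 0, 0, 0, 0, 0, 0.15, 0, 0, 0, 0, 0])

```text
clock: 13.95
position: [0.6147, -0.0548, 0.0255]
ee_rot: [0.0, 0.752, 0.659, -0.0]
contact_force: [-0.4, -6.2, -0.9]
width: 0.0213
```

The force has climbed to 6.2 N against a drag of about 4.1 N, so this is the stop. One smaller nudge should take it about 3 to 4 N past drag.

>>> servo_tool(deltas=[0.1, 0, 0, 0, 0, 0])

```text
clock: 14.05
position: [0.6148, -0.0545, 0.0256]
ee_rot: [0.001, 0.752, 0.659, -0.001]
contact_force: [-1.4, -6.5, -1.3]
width: 0.0208
```

>>> servo_tool(deltas=[0.15, 0, 0, 0, 0, 0])

```text
clock: 14.15
position: [0.6149, -0.054, 0.0258]
ee_rot: [0.001, 0.752, 0.659, -0.002]
contact_force: [-0.4, -7.1, -0.6]
width: 0.0217
```

>>> servo_tool(deltas=[0.2, 0, 0, 0, 0, 0])

```text
clock: 14.25
position: [0.6151, -0.0535, 0.0259]
ee_rot: [0.002, 0.751, 0.66, -0.003]
contact_force: [-0.9, -8.1, -0.7]
width: 0.0213
```

>>> servo_tool(deltas=[0.1, 0, 0, 0, 0, 0, 0.1, 0, 0, 0, 0, 0, 0.05, 0, 0, 0, 0, 0])

```text
clock: 14.55
position: [0.6151, -0.0536, 0.0261]
ee_rot: [0.004, 0.751, 0.66, -0.004]
contact_force: [-0.3, -4.6, -1.6]
width: 0.0209
```

```bash
python3 pl.py .0 .0246
```

```text
t 14.55 pos [ 0.6151 -0.0536  0.0261] xang 82.63 z [-0.0015 -0.0119 -0.9999] F [-0.35 -4.62 -1.6 ] w 0.0209
tool delta cm [-8.328 -0.102  0.25 ]
rotvec deg [0.   0.69 0.23]
along from tail mm 33.3 lat 0.7 Falong -4.62
```

>>> servo_tool(deltas=[0.2, 0, 0.05, 0, 0.4, 0, 0.2, 0, 0, 0, 0.3, 0])

```text
clock: 14.75
position: [0.6153, -0.0529, 0.0259]
ee_rot: [0.002, 0.75, 0.661, -0.002]
contact_force: [-0.4, -7.7, -3.1]
width: 0.0211
```

>>> servo_tool(deltas=[0.25, 0, 0, 0, 0, 0])

```text
clock: 14.85
position: [0.6154, -0.0527, 0.0261]
ee_rot: [0.003, 0.75, 0.661, -0.003]
contact_force: [-1.4, -9.4, -1.6]
width: 0.0216
```

About 5 N past drag, held on the stop. Backing straight off.

>>> servo_tool(deltas=[-0.2, 0, 0, 0, 0.3, 0, -0.5, 0, 0, 0, 0, 0, -1, 0, 0, 0, 0, 0, -1, 0, 0, 0, 0, 0, -1, 0, 0, 0, 0, 0, 0, 0, 0, 0, 0, 0])

```text
clock: 15.45
position: [0.61, -0.0879, 0.0257]
ee_rot: [-0.002, 0.751, 0.661, 0.001]
contact_force: [-1.3, -0.4, -1.8]
width: 0.0209
```

>>> servo_tool(deltas=[0, 0, -1, 0, 0, 0, 0, 0, -2, 0, 0, 0, 0, 0, -2, 0, 0, 0, 0, 0, -1, 0, 0, 0, 0, 0, 0, 0, 0, 0])

```text
clock: 15.95
position: [0.6099, -0.0878, 0.0893]
ee_rot: [-0.003, 0.751, 0.66, 0.001]
contact_force: [-0.3, 0.5, -1.6]
width: 0.0214
```

Run:
```python
from h import *
st((.4728,-.337,.085),88.5)
a=np.radians(82.4);u=np.array([np.cos(a),np.sin(a)]);v=np.array([u[1],-u[0]]);tail=np.array([.6100,-.0865])
for n,x,y in(('top',200,120),('scene',220,140)):
    im,d=eyes.get_image(n)
    cv2.imwrite(f'pics/i_{n}.png',cv2.resize(im[y:y+140,x:x+200],None,fx=4,fy=4,interpolation=cv2.INTER_CUBIC)[:,:,::-1])
    P=cloud(n,d).reshape(-1,3);L=np.c_[(P[:,:2]-tail)@u,(P[:,:2]-tail)@v,P[:,2]]*1000
    q=L[(L[:,2]>48)&(L[:,2]<64)&(abs(L[:,1])<24)&(L[:,0]>-10)&(L[:,0]<160)]
    print(n,len(q),np.percentile(q,[2,50,98],axis=0).round(1).tolist())
```

```text
t 15.95 pos [ 0.6099 -0.0878  0.0893] xang 82.6 z [-0.0012  0.0056 -1.    ] F [-0.26  0.48 -1.59] w 0.0214
tool delta cm [-26.483 -10.383   0.308]
rotvec deg [-0.09 -0.32 -5.9 ]
top 346 [[87.1, -16.0, 50.5], [122.9, -0.6, 56.2], [158.4, 15.2, 59.6]]
scene 245 [[86.9, -15.8, 48.9], [121.0, 1.6, 56.1], [152.9, 16.0, 61.4]]
```

View pics/i_scene.png

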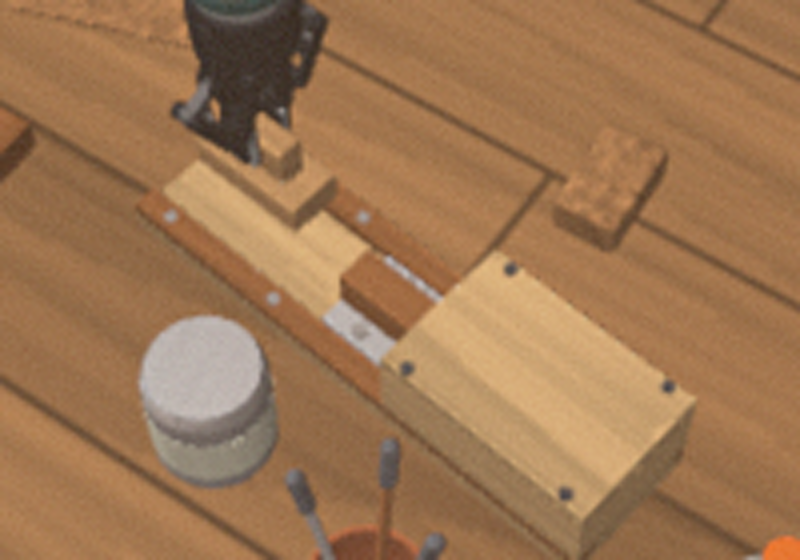

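The fence tail sits about 85 mm past its start, matching where the last push ended, so it didn't rebound. Carrying the block back to the mat.

```bash
python3 -c "
from h import *
st((.4725,-.346,.085),82.6)"
```

```text
t 16.05 pos [ 0.6088 -0.0875  0.0876] xang 82.6 z [-0.0041  0.0063 -1.    ] F [-0.2  -0.36 -1.74] w 0.0214
tool delta cm [-27.389 -10.182   0.156]
rotvec deg [-0.28 -0.33 -0.  ]
```

>>> servo_tool(deltas=[-1.5, -0.5, -0.2, -0.3, -0.3, 0, -2.5, -1, 0, 0, 0, 0, -2.5, -1, 0, 0, 0, 0, -2.5, -1, 0, 0, 0, 0, -2.5, -1, 0, 0, 0, 0, -2.5, -1, 0, 0, 0, 0, -2.5, -1, 0, 0, 0, 0, -2.5, -1, 0, 0, 0, 0, -2.5, -1, 0, 0, 0, 0, -2.5, -1, 0, 0, 0, 0, -1.2, -0.4, 0, 0, 0, 0, 0, 0, 0, 0, 0, 0])

```text
clock: 17.25
position: [0.4587, -0.3368, 0.0795]
ee_rot: [-0.009, 0.751, 0.661, -0.006]
contact_force: [-0.2, -0.1, -1.3]
width: 0.0211
```

```bash
python3 -c "
from h import *
st((.4725,-.346,.0125),82.6)"
```

```text
t 17.25 pos [ 0.4587 -0.3368  0.0795] xang 82.71 z [-0.0212  0.0046 -0.9998] F [-0.15 -0.07 -1.33] w 0.0211
tool delta cm [-0.752  1.626  6.661]
rotvec deg [-1.24 -0.11  0.11]
```

>>> servo_tool(deltas=[-0.4, 0.7, 0.5, -1.2, -0.1, 0, -0.4, 0.7, 1, 0, 0, 0, 0, 0, 1, 0, 0, 0, 0, 0, 1, 0, 0, 0, 0, 0, 1, 0, 0, 0, 0, 0, 0, 0, 0, 0])

```text
clock: 17.85
position: [0.4735, -0.3423, 0.0284]
ee_rot: [-0.002, 0.75, 0.662, 0.001]
contact_force: [-0.7, 0.3, -0.9]
width: 0.0212
```

```bash
python3 -c "
from h import *
st((.4725,-.346,.0125),82.6)"; python3 tip.py
```

```text
t 17.85 pos [ 0.4735 -0.3423  0.0284] xang 82.9 z [-9.0e-04  4.7e-03 -1.0e+00] F [-0.65  0.33 -0.93] w 0.0212
tool delta cm [-0.391 -0.049  1.586]
rotvec deg [-0.08 -0.26  0.3 ]
t 17.85 pos [ 0.4735 -0.3423  0.0284] xang 82.9 z [-9.0e-04  4.7e-03 -1.0e+00] F [-0.65  0.33 -0.93] w 0.0212
tool delta cm [ 0.562 -0.17  -0.809]
rotvec deg [-0.07 -0.27 -5.6 ]
pics/s_1785.png
```

>>> servo_tool(deltas=[-0.3, 0, 0.5, 0, -0.2, 0, 0, 0, 0.4, 0, 0, 0, 0, 0, 0.3, 0, 0, 0, 0, 0, 0.2, 0, 0, 0, 0, 0, 0.1, 0, 0, 0])

```text
clock: 18.4
position: [0.4744, -0.3464, 0.014]
ee_rot: [0.001, 0.749, 0.662, 0.0]
contact_force: [0.6, 0.2, -1.4]
width: 0.0213
```

```bash
python3 tip.py
```

```text
t 18.4 pos [ 0.4744 -0.3464  0.014 ] xang 82.92 z [ 0.0015 -0.0016 -1.    ] F [ 0.64  0.23 -1.4 ] w 0.0213
tool delta cm [ 0.953 -0.305 -2.254]
rotvec deg [ 0.09  0.09 -5.58]
pics/s_1839.png
```

>>> servo_tool(deltas=[0, 0, 0.15, 0.1, 0.1, 0, 0, 0, 0.1, 0, 0, 0, 0, 0, 0.1, 0, 0, 0])

```text
clock: 18.75
position: [0.4746, -0.3467, 0.0107]
ee_rot: [0.0, 0.749, 0.662, 0.0]
contact_force: [0.7, -0.1, -1.4]
width: 0.0214
```

>>> servo_tool(deltas=[0, 0, 0.1, 0, 0, 0, 0, 0, 0.1, 0, 0, 0])

```text
clock: 18.95
position: [0.4746, -0.3468, 0.0105]
ee_rot: [0.001, 0.749, 0.662, 0.0]
contact_force: [-1.9, 1.3, 7.0]
width: 0.021
```

>>> servo_tool(deltas=[0, 0, 0.1, 0, 0, 0])

```text
clock: 19.05
position: [0.4746, -0.3468, 0.0105]
ee_rot: [0.001, 0.749, 0.662, 0.0]
contact_force: [-1.5, 0.9, 4.5]
width: 0.0219
```

The block is on the mat: upward force appeared at z=0.0105, the height it was picked up from. Releasing.

>>> servo_tool(deltas=[0, 0, 0, 0, 0, 0, 0, 0, 0, 0, 0, 0, 0, 0, 0, 0, 0, 0, 0, 0, 0, 0, 0, 0], jaw=5)

```text
clock: 19.45
position: [0.4755, -0.3475, 0.011]
ee_rot: [0.002, 0.749, 0.662, 0.0]
contact_force: [-0.1, 0.1, 0.6]
width: 0.0498
```

>>> servo_tool(deltas=[0, 0, -0.5, 0, 0, 0, 0, 0, -1, 0, 0, 0, 0, 0, -2, 0, 0, 0, 0, 0, -2, 0, 0, 0, 0, 0, -3, 0, 0, 0, 0, 0, -3, 0, 0, 0, -3, 0, -2, 0, 0, 0, -4, 0, 0, 0, 0, 0, -4, 0, 0, 0, 0, 0, -4, 0, 0, 0, 0, 0, -1, 0, 0, 0, 0, 0, 0, 0, 0, 0, 0, 0])

```text
clock: 20.65
position: [0.4559, -0.511, 0.1616]
ee_rot: [0.006, 0.748, 0.663, 0.0]
contact_force: [0.2, 1.3, -0.7]
width: 0.0495
```

Run:
```python
from h import *
st()
def rect(p):
    c,s,a=cv2.minAreaRect((p*1000).astype(np.float32));return np.round(c,1),np.round(s,1),round(a,1)
a=np.radians(82.4);u=np.array([np.cos(a),np.sin(a)]);v=np.array([u[1],-u[0]]);tail=np.array([.6100,-.0865])
for n in('top','scene'):
    im,d=eyes.get_image(n);cv2.imwrite(f'pics/f_{n}.png',im[:,:,::-1])
    if n=='top':cv2.imwrite('pics/f_c.png',cv2.resize(im[200:280,400:500],None,fx=7,fy=7,interpolation=cv2.INTER_CUBIC)[:,:,::-1])
    P=cloud(n,d).reshape(-1,3)
    Q=P[(abs(P[:,0]-.472)<.07)&(abs(P[:,1]+.347)<.08)]
    for lo,hi in((.055,.08),(.022,.04)):
        q=Q[(Q[:,2]>lo)&(Q[:,2]<hi)];print(n,'tapper',len(q),rect(q[:,:2]),q.mean(0).round(4)) if len(q)>3 else 0
    L=np.c_[(P[:,:2]-tail)@u,(P[:,:2]-tail)@v,P[:,2]]*1000
    q=L[(L[:,2]>48)&(L[:,2]<64)&(abs(L[:,1])<24)&(L[:,0]>-10)&(L[:,0]<160)]
    print(n,'bar',len(q),np.percentile(q,[2,50,98],axis=0).round(1).tolist())
```

```text
t 20.65 pos [ 0.4559 -0.511   0.1616] xang 83.08 z [ 0.0086 -0.0091 -0.9999] F [ 0.23  1.27 -0.74] w 0.0495
top tapper 221 (array([ 475.8, -346.4]), array([62.2, 22.2]), 84.7) [ 0.4756 -0.3446  0.0675]
top tapper 418 (array([ 476. , -345.7]), array([99.6, 45.1]), 83.0) [ 0.4743 -0.3385  0.0319]
top bar 353 [[85.3, -16.1, 51.0], [121.7, -0.9, 56.1], [157.9, 15.5, 60.1]]
scene tapper 125 (array([ 475.9, -344.3]), array([63. , 23.5]), 82.4) [ 0.4785 -0.3411  0.0663]
scene tapper 227 (array([ 476.3, -342.2]), array([103.8,  45.9]), 83.8) [ 0.485  -0.3319  0.0313]
scene bar 243 [[87.6, -15.7, 51.2], [119.8, 1.3, 56.5], [152.8, 16.6, 61.1]]
```

View pics/f_top.png

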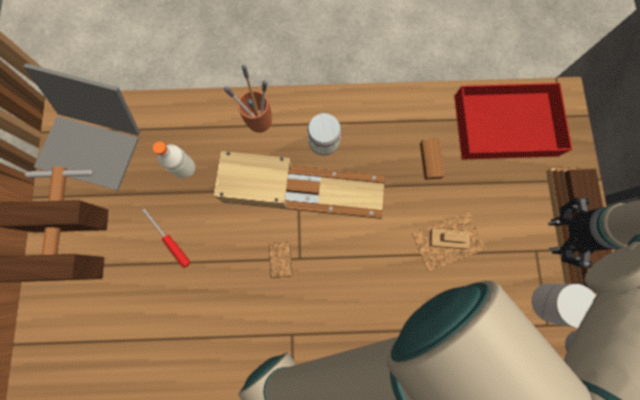

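View pics/f_scene.png

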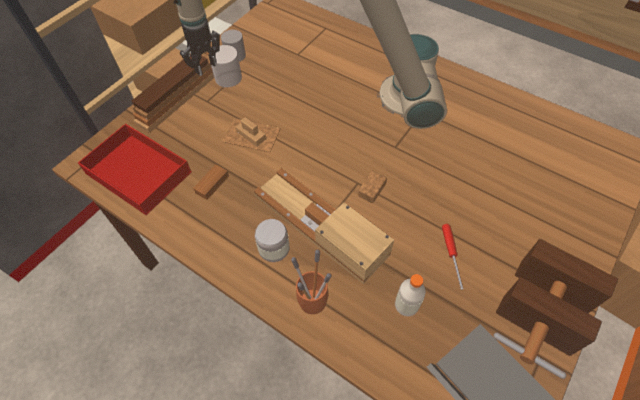

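All bystanders are unmoved. The block stands on the mat around (450,239) in the top view, and the fence is inside the hood with its tail near (319,187). I'll move the arm up, clear of the plank stack, and settle it before handing in.

>>> servo_tool(deltas=[1.5, 0, -3, 0, 0, 0, 1.5, 0, -2, 0, 0, 0, 0, 0, 0, 0, 0, 0, 0, 0, 0, 0, 0, 0, 0, 0, 0, 0, 0, 0])

```text
clock: 21.25
position: [0.4597, -0.4701, 0.2111]
ee_rot: [0.002, 0.746, 0.666, 0.002]
contact_force: [0.3, 0.1, 1.0]
width: 0.0501
```

```bash
python3 -c "
from h import *
st(); print(manip.sign_off())"
```

```text
t 21.25 pos [ 0.4597 -0.4701  0.2111] xang 83.49 z [ 0.0055 -0.0013 -1.    ] F [0.31 0.11 0.97] w 0.0501
the job is handed in; nothing more can be done
None
```

I picked the tapping block up by its rib and nudged the fence about 85 mm into the hood in small pushes. I then stood the block back on the cork mat and handed the job in at 21.3 s.

**Stop contact:** The drag was steady at about 4.1 N. The force climbed at the stop, and I ended at about 9.4 N, roughly 5 N past drag, before backing off.

**Last checks:**
- **Fence:** It did not visibly rebound. Its tail measured about 85 mm past its start both right after the push and at the end. I could not measure its force on the stop after letting go.
- **Tapping block:** It is released and upright, at about (0.476, -0.345). That is about 5 mm from the mat centre I measured at (0.473, -0.349).
- **Bystanders:** They look unmoved in both camera views, but I did not measure them.
- **Arm:** It was clear of everything at hand-in.

**Disagreement:** The reported tool height read about 3 cm lower than the fingertips seen in the depth images. I went by the images and by touch: nothing resisted going down to the rib, the grip closed on it at 21 mm, and at set-down the mat was felt at the height the block was picked up from.

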